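# Unlock the condiment caddy and slide it to the serving end

### The arm

A 6-joint arm with a two-finger parallel gripper is mounted at the origin on a cart in front of the work surface, level with it; the furniture and walls round the work are solid. World frame = base frame: x ahead of the robot, y to its left, z up, the work surface at z = 0. Lengths are in m, angles in rad, forces in N, time in s.
With the tool pointing down it reaches from about 0.325 to 1 m from the base axis. Payload 5.1 kg.
Tool frame: the origin (TCP) lies at the very end of the fingers, on their centre line; the grasp point (between the pads) lies 19 mm behind it (manip.grasp_offset is the distance from the TCP to the grasp point, in m); z points along the fingers, y is the line along which they close (so a half turn about z gives the same grasp; the last joint's range is limited). The gripper opens to 85 mm and grips with 20 to 120 N. Pads are 22 mm wide; open, the fingers measure 114 mm over their backs; the gripper's body (76 mm by 85 mm) begins 54 mm behind the grasp point. The pads swing forward as they close: fully open they stand 13 mm farther back than shut.
Start: joints at [-1.398, 0.124, 1.65, -0, 1.367, -0.083], TCP at [0.164, -0.629, 0.231] pointing down, gripper open.
Joint ranges: [-2.61, 2.61], [-1.02, 2.33], [0.03, 2.71], [-1.35, 4.49], [0.32, 2.68], [-2.91, 2.91]. Speed limits (rad/s): [2.57, 2.57, 3.14, 3.14, 3.14, 3.14].

### API

Orientations are given as a rotation vector (axis times angle).
In Python, from station import manip, grab_frame gives the robot as it stands. The module is installed in compiled form; this text tells all that it offers.
- The arm moves only by the tool step_arm, never from a script. Its argument "series" is a list of rows, each an object of numbers: "x", "y", "z": the shift along the tool's x, y, z in normalised numbers (1 is 60 cm); "ax", "ay", "az": the turn, a rotation vector about the tool's x, y, z in parts of the range, where 1.0 means 120 degrees. A call has 1 to 20 rows; each row is the pose to reach, as a shift and turn from the pose commanded when the call began, along the tool's axes at that moment; what a row does not reach only later rows make up. A row lasts 1/12 s, in which the tool goes at most 41.7 mm and 7.16 degrees, less where a joint would pass 70% of its speed; a pose out of reach is approached as far as the arm can. Shift and turn numbers lie between -1 and 1, and a call with a number outside is refused. A call with a gripper value outside its range is refused whole. "fingers" is the finger opening in m, from 0 to 0.0854, set as the call begins (left out, the last holds). The fingers move at their own pace and stop on an object; the grip force is fixed at half the most. Time passes only in rows, so rows that repeat a pose let the fingers close. It gives the time, the measured TCP pose, the force, the opening and the grip force at its end, in the units of the state.
- manip.get_obs(): the state, without advancing time (a new reading comes with each control period).
- grab_frame(name): name is "scene" or "top" or "wrist"; returns a dict with "color" (420x560x3 uint8, red, green, blue), "K" (3x3 intrinsics, pixels), "camera_from_world" (4x4, takes a point from world to camera coordinates). Camera axes: x right, y down, z forward; pixel columns grow to the right and rows downward; lengths in m; the calibration is good to about 2 mm. A picture is of the moment at which its call begins. There is no depth.
- manip.finish_job(): hands the job in; it is judged then, once.
The state is a dict: "clock": time; "joint_pos": joint angles; "dq": joint speeds; "tau": joint torques, N m; "eef_pos": TCP position; "orientation": TCP orientation; "ft_force": force on the tool from outside, world axes, zero at the start; "wrist_torque": the same for the moment, N m; "width": opening from 0.0 (shut) to 1.0 (fully open); "grip_force": force on a finger pad.
Only numpy, scipy, OpenCV 4.12 (cv2) and the standard library are available. Lean on these libraries where they do the work, as an engineer would, in place of code of your own. Each camera call takes 0.05 s, during which the arm holds its last target. There are 200 camera calls.

### The job

The wooden condiment caddy is kept back on its steel track by two spring teeth. With the fingertips, press the ribbed steel strip behind the caddy down and, while holding it down, push the caddy along the track past the teeth to the end stop; then let the strip go, so that the teeth spring up behind the caddy and lock it there. Do not grip or lift the caddy or anything in it, keep the bowl and the jars standing, and leave the things around the track alone.

Things in the scene. Friction and masses are not known exactly. Their poses are not given: they have to be found in the camera images.
- track: Fixed steel track, 425 x 160 mm, its x along it towards the end stop (the way the caddy goes, roughly to the robot's left), z up; origin: centre of its underside. Rails (tops z = 22 mm, y = +-50 to 67 mm) carry the caddy; guides outside them (to y = +-80 mm, tops z = 32). End stop: near face x = 197.5 mm, top z = 42. Between the rails an open trough (floor z = 3) holds the spring strip.
- strip (a joint): Press depth of the spring strip, m: 0 up, 0.012 fully down. It is one stiff piece, moves straight down, springs back: 4 N starts it, 8.8 N bottoms it (400 N/m). In the track frame its flat pad spans x = -207.5 to -22.5 mm, y = +-22 mm, top z = 22 mm up, 10 mm down, running behind and under the caddy; press it anywhere, the fingertip can slide along it.
- strip_pad (a point): Point on top of the strip's ribbed rear part, on its centre line: x = -165, y = 0, z = 22 mm (up) in the track frame; moves with the strip. Axes as the track's.
- teeth (a point): Point midway between the strip's two upright teeth, level with their tops: x = -47.5, y = 0, z = 35 mm (up; 23 mm down) in the track frame. Teeth: 10 mm long in x, at y = +-38 to 46 mm, 76 mm free between them; they move with the strip. Up, they block the caddy's rear wall (lower edge at z = 27 mm); it passes over them once the strip is pressed more than 8 mm.
- caddy: Loose wooden caddy, 230 (x) x 130 x 34 mm, 0.45 kg (varies), 2 mm side play on the track. Origin: centre of its underside, at z = 22 mm in the track frame; axes as the track's. Three bays: rear one empty, bowl in the middle, two jars in front. Its centre in the track frame: x = -17 to 12 mm at the start, 52.5 against the teeth, from 72.5 on clear of them, 82.5 against the end stop.
- push_face (a point): Centre of the outside (rear) face of the caddy's rear wall, at caddy x = -115 mm, 44 mm above the worktop. The wall is 10 mm thick and, over y = +-46 mm, reaches from 27 to 56 mm above the worktop; the face looks along the caddy's -x. Axes as the caddy's.
- salt_bowl: White marble bowl, 76 mm across, 38 mm high, 0.24 kg, loose in the caddy's middle bay. Origin: centre of its underside, z up.
- spice_a: Spice jar with a dark cap, 41 mm across, 105 mm high, loose in the caddy's front bay on the side of +y. Origin: centre of its underside, z up.
- spice_b: Spice jar with a dark cap, 41 mm across, 105 mm high, loose in the caddy's front bay on the side of -y. Origin: centre of its underside, z up.
- tin: Bystander: food tin, 75 mm across, 58 mm high, standing beside the track on its -y side (the far side from the robot or nearly), near the spring strip. Origin: centre of its underside.
- mug: Bystander: striped mug, 92x127x95 mm. Origin: centre of its underside.
- glass: Bystander: drinking glass, 81 mm across, 93 mm high. Origin: centre of its underside.
- canister: Bystander: green lidded canister, 102 mm across, 140 mm high. Origin: centre of its underside.
Things that resemble listed ones, but are neither listed nor needed, are in the scene too. What is shaped like the spice_b but blue is not meant.

How it is judged:
By the outcome, as a careful person would: the job done as asked, in the order asked, and still so for the second after the job is handed in, with the robot touching nothing.
It also fails if it takes over 35 s, if anything falls off the work surface, if the arm or the gripper's body presses on something with over 40 N, if the wrist force passes 120 N, or if a joint passes its speed limit or range.

## Working session

There is one attempt and no reset: what is moved stays moved. The work goes in short steps, Python scripts to look and compute and a tool call to move; the robot and the scene stay as the last step left them, time stands still between calls to the robot, and variables do not carry over. Pictures are saved under pics/ and viewed, at most 10 in all, crops included, and the job is handed in when it is done.

Besides the shell and the picture viewer there is one more tool, called after "Emit:" by a JSON object that holds its "name" and its "arguments", one argument or row to a line. step_arm: Moves the arm, as the interface text tells. Its arguments: {"type":"object","properties":{"series":{"type":"array","items":{"type":"object","properties":{"x":{"type":"number"},"y":{"type":"number"},"z":{"type":"number"},"ax":{"type":"number"},"ay":{"type":"number"},"az":{"type":"number"}}}},"fingers":{"type":"number"}},"required":["series"]}

```bash
mkdir -p pics
python3 - <<'E'
from station import manip, grab_frame
import cv2,numpy as np,pickle
o=manip.get_obs(); print(o['clock'],o['eef_pos'],o['orientation'],o['width'],manip.grasp_offset)
d={}
for n in("top","scene"):
    f=grab_frame(n); d[n]=f; cv2.imwrite(f"pics/{n}0.png",f["color"][:,:,::-1])
pickle.dump(d,open('f0.pkl','wb'))
E
```

```text
0.0 [ 0.16431688 -0.62824913  0.23004788] [-3.11385558e+00 -4.00409522e-01  1.47115186e-04] 0.9979329707144349 0.0187
```

View pics/top0.png

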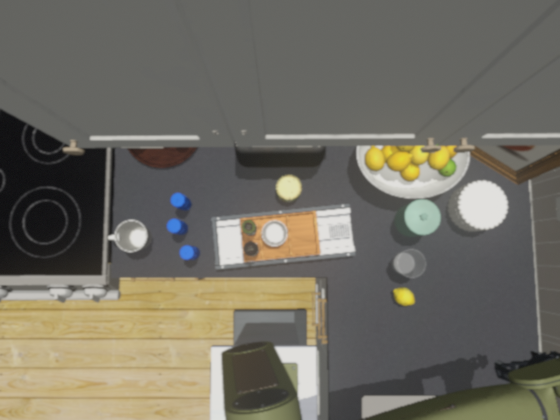

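View pics/scene0.png

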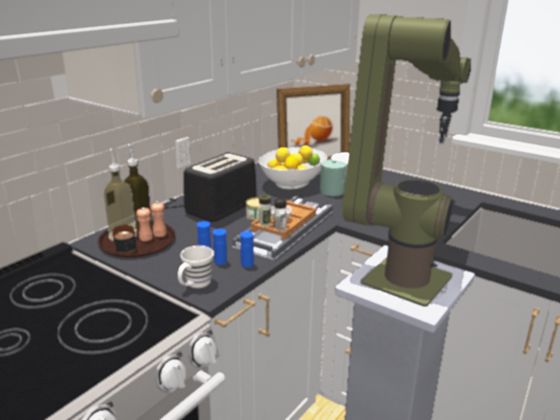

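The top view shows the track at about (215–355, 205–270), with its end stop to the left. The rear strip is on the right (~340,232), the caddy in the middle, the tin at (288,188) and the mug at (131,236). The glass is at (409,264), the canister at (422,217) and three blue jars near (180,225). The two dark-capped jars in the caddy at (250,228) and (250,248) are the listed ones. Next I'll enlarge the track.

```bash
cat > h.py <<'E'
import numpy as np,cv2,pickle
def ray(f,u,v,z):
    T=f["camera_from_world"];R=T[:3,:3];c=-R.T@T[:3,3]
    d=R.T@np.linalg.solve(f["K"],[u,v,1.]); return c+d*(z-c[2])/d[2]
def proj(f,p):
    T=f["camera_from_world"];q=f["K"]@(T[:3,:3]@np.asarray(p)+T[:3,3]);return q[:2]/q[2]
E
python3 - <<'E'
from h import *
d=pickle.load(open('f0.pkl','rb'));f=d['top']
print(ray(f,0,0,0),[ray(f,u,v,0).round(3) for u,v in((215,215),(355,205),(218,268),(355,258))])
c=f['color'][195:280,205:365,::-1]
cv2.imwrite('pics/c1.png',cv2.resize(c,None,fx=5,fy=5,interpolation=cv2.INTER_CUBIC))
E
```

```text
[1.26392988 0.86637514 0.        ] [array([0.549, 0.15 , 0.   ]), array([ 0.579, -0.286,  0.   ]), array([0.385, 0.139, 0.   ]), array([ 0.414, -0.282,  0.   ])]
```

View pics/c1.png

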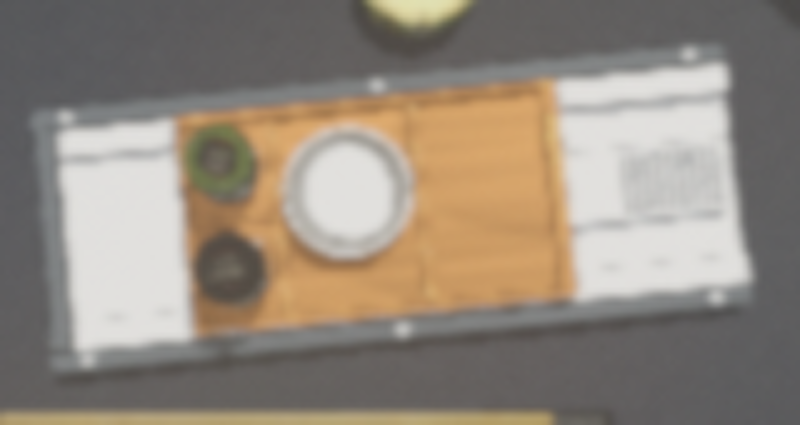

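The crop shows the track's outer corners at crop pixels (32,112), (725,45), (750,300) and (57,375). The caddy's rear edge runs from (555,80) to (575,300), and the ribbed pad is at about (670,178). Next I'll measure the track pose from the orange mask and the corners.

Run:
```python
from h import *
from scipy.spatial.transform import Rotation as Ro
d=pickle.load(open('f0.pkl','rb'));f=d['top']
im=f['color'];hsv=cv2.cvtColor(im,cv2.COLOR_RGB2HSV)
P=lambda u,v,z:ray(f,u/5+205-.4,v/5+195-.4,z)[:2]
rf,rn,ff,fn=P(725,45,.032),P(750,303,.032),P(32,112,.032),P(57,375,.032)
print('sizes',*[np.linalg.norm(a-b).round(4) for a,b in((rf,ff),(rn,fn),(rf,rn),(ff,fn))])
dr=(ff-rf)+(fn-rn);dr/=np.linalg.norm(dr);print('dir',dr,np.degrees(np.arctan2(dr[1],dr[0])))
c=(rf+rn+ff+fn)/4;print('track centre',c)
ny=np.array([-dr[1],dr[0]])
m=cv2.inRange(hsv,(8,90,90),(22,255,255));m[:, :205]=0;m[:,365:]=0;m[:200]=0;m[275:]=0
k=max(cv2.findContours(m,0,2)[0],key=cv2.contourArea);r=cv2.minAreaRect(k)
q=np.array([ray(f,*b,.056)[:2] for b in cv2.boxPoints(r)]);L=(q-c)@np.c_[dr,ny];print('caddy corners in track\n',L.round(4),'rib',(P(670,178,.022)-c)@np.c_[dr,ny])
g=lambda x,y=0:(c+dr*x+ny*y).round(4)
print('pad',g(-.165),'end',g(-.048))
R=Ro.from_rotvec([-3.11385558e+00,-4.00409522e-01,1.47115186e-04]).as_matrix();print(R.round(3))
```

```text
sizes 0.4235 0.4186 0.1568 0.1596
dir [-0.09565828  0.99541423] 95.48920923126866
track centre [ 0.48064823 -0.06061967]
caddy corners in track
 [[ 0.1219 -0.0658]
 [-0.1032 -0.0658]
 [-0.102   0.0637]
 [ 0.1208  0.0636]] rib [-0.17105181 -0.00171551]
pad [ 0.4964 -0.2249] end [ 0.4852 -0.1084]
[[ 0.967  0.253 -0.   ]
 [ 0.253 -0.967  0.002]
 [ 0.    -0.002 -1.   ]]
```

The manual's scale: shifts go in shares of 60 cm and turns go in shares of 120 degrees. Converting my numbers, 0.425 m / 0.6 = 0.7083, 0.415 m / 0.6 = 0.6917, -80.8 degrees / 120 = -0.6733.

Emit:
{"name": "step_arm", "arguments": {
  "series": [
    {"x": 0.05, "y": -0.0367, "az": -0.0417},
    {"x": 0.1, "y": -0.0733, "az": -0.0833},
    {"x": 0.15, "y": -0.11, "az": -0.125},
    {"x": 0.2, "y": -0.1467, "az": -0.1667},
    {"x": 0.25, "y": -0.1833, "az": -0.2167},
    {"x": 0.3, "y": -0.22, "az": -0.2667},
    {"x": 0.35, "y": -0.2567, "az": -0.3167},
    {"x": 0.4, "y": -0.2933, "az": -0.3667},
    {"x": 0.45, "y": -0.33, "az": -0.4167},
    {"x": 0.5, "y": -0.3667, "az": -0.4667},
    {"x": 0.55, "y": -0.4033, "az": -0.5167},
    {"x": 0.5917, "y": -0.4367, "az": -0.5667},
    {"x": 0.6333, "y": -0.47, "az": -0.6167},
    {"x": 0.6667, "y": -0.4967, "az": -0.65},
    {"x": 0.6917, "y": -0.5167, "az": -0.6733},
    {"x": 0.7083, "y": -0.5267, "az": -0.6733},
    {"x": 0.7083, "y": -0.5267, "az": -0.6733},
    {"x": 0.7083, "y": -0.5267, "az": -0.6733}
  ],
  "fingers": 0
}}

```text
$.series[0]: bad value
```

Run:
```python
from station import manip, grab_frame
from h import *
from scipy.spatial.transform import Rotation as Ro
o=manip.get_obs(); print(o['clock'],o['eef_pos'],o['ft_force'],o['width']);print(Ro.from_rotvec(o['orientation']).as_matrix().round(3))
f=grab_frame("wrist");pickle.dump(f,open('w.pkl','wb'));cv2.imwrite("pics/w.png",f["color"][:,:,::-1])
```

```text
0.1 [ 0.16431997 -0.62831791  0.23014878] [ 0.80190891  0.46238879 -1.13824439] 0.9993222336865657
[[ 0.967  0.253 -0.   ]
 [ 0.253 -0.967  0.002]
 [ 0.    -0.002 -1.   ]]
```

View pics/w.png

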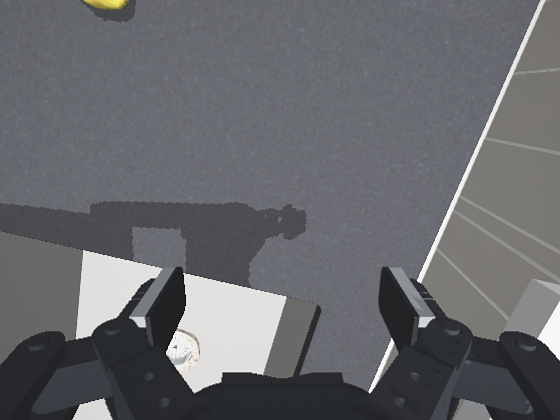

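The move was refused, so this wrist view is still from the start pose and shows only the open fingers and the counter. I'll retry with all six keys in each row.

Converted, 0.425 m / 0.6 = 0.7083, 0.415 m / 0.6 = 0.6917, -80.8 degrees / 120 = -0.6733.

Emit:
{"name": "step_arm", "arguments": {
  "series": [
    {"x": 0.05, "y": -0.0367, "z": 0, "ax": 0, "ay": 0, "az": -0.0417},
    {"x": 0.1, "y": -0.0733, "z": 0, "ax": 0, "ay": 0, "az": -0.0833},
    {"x": 0.15, "y": -0.11, "z": 0, "ax": 0, "ay": 0, "az": -0.125},
    {"x": 0.2, "y": -0.1467, "z": 0, "ax": 0, "ay": 0, "az": -0.1667},
    {"x": 0.25, "y": -0.1833, "z": 0, "ax": 0, "ay": 0, "az": -0.2167},
    {"x": 0.3, "y": -0.22, "z": 0, "ax": 0, "ay": 0, "az": -0.2667},
    {"x": 0.35, "y": -0.2567, "z": 0, "ax": 0, "ay": 0, "az": -0.3167},
    {"x": 0.4, "y": -0.2933, "z": 0, "ax": 0, "ay": 0, "az": -0.3667},
    {"x": 0.45, "y": -0.33, "z": 0, "ax": 0, "ay": 0, "az": -0.4167},
    {"x": 0.5, "y": -0.3667, "z": 0, "ax": 0, "ay": 0, "az": -0.4667},
    {"x": 0.55, "y": -0.4033, "z": 0, "ax": 0, "ay": 0, "az": -0.5167},
    {"x": 0.5917, "y": -0.4367, "z": 0, "ax": 0, "ay": 0, "az": -0.5667},
    {"x": 0.6333, "y": -0.47, "z": 0, "ax": 0, "ay": 0, "az": -0.6167},
    {"x": 0.6667, "y": -0.4967, "z": 0, "ax": 0, "ay": 0, "az": -0.65},
    {"x": 0.6917, "y": -0.5167, "z": 0, "ax": 0, "ay": 0, "az": -0.6733},
    {"x": 0.7083, "y": -0.5267, "z": 0, "ax": 0, "ay": 0, "az": -0.6733},
    {"x": 0.7083, "y": -0.5267, "z": 0, "ax": 0, "ay": 0, "az": -0.6733},
    {"x": 0.7083, "y": -0.5267, "z": 0, "ax": 0, "ay": 0, "az": -0.6733}
  ],
  "fingers": 0
}}

```text
clock: 1.65
eef_pos: [0.4955, -0.2157, 0.2311]
orientation: [-2.113, -2.324, 0.001]
ft_force: [0.1, -1.1, 0.0]
width: -0.004
grip_force: 0.0
```

Run:
```python
from station import manip, grab_frame
from h import *
from scipy.spatial.transform import Rotation as Ro
o=manip.get_obs(); print(o['clock'],o['eef_pos'],o['ft_force'],o['width']);print(Ro.from_rotvec(o['orientation']).as_matrix().round(3))
f=grab_frame("wrist");pickle.dump(f,open('w.pkl','wb'));cv2.imwrite("pics/w1.png",f["color"][:,:,::-1])
c=np.array([.48065,-.06062]);dr=np.array([-.09566,.99541]);ny=np.array([-dr[1],dr[0]])
for x,y,z in((-.2075,.022,.022),(-.2075,-.022,.022),(-.2125,.08,.032),(-.2125,-.08,.032),(-.106,.065,.056),(-.106,-.065,.056)):
    print((x,y),proj(f,[*(c+dr*x+ny*y),z]).round(0))
```

```text
1.65 [ 0.49553355 -0.21570038  0.23105954] [ 0.12625868 -1.05765044  0.02350925] -0.0037837586209283703
[[-0.095  0.995 -0.001]
 [ 0.995  0.095 -0.   ]
 [-0.    -0.001 -1.   ]]
(-0.2075, 0.022) [262. 219.]
(-0.2075, -0.022) [301. 219.]
(-0.2125, 0.08) [208. 227.]
(-0.2125, -0.08) [355. 227.]
(-0.106, 0.065) [211. 129.]
(-0.106, -0.065) [351. 129.]
```

View pics/w1.png

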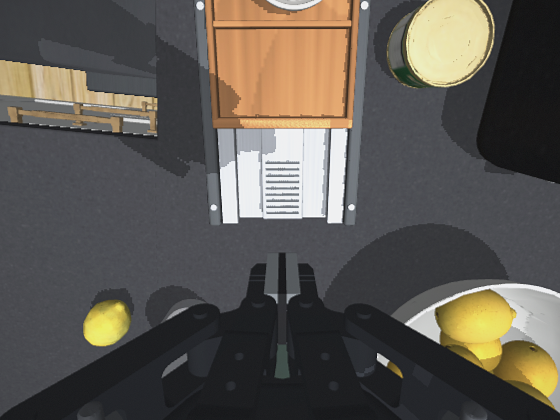

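The wrist view shows the strip at columns 263–302 with its rear end at row 218, and the caddy's rear wall at row 127. That matches the projected positions (262–301, 219 and 129) to about 2 mm. I'll go down and press on the ribbed part.

Converted, 0.22 m / 0.6 = 0.3667, 0.03 m / 0.6 = 0.05.

Emit:
{"name": "step_arm", "arguments": {
  "series": [
    {"x": 0, "y": 0, "z": 0.05, "ax": 0, "ay": 0, "az": 0},
    {"x": 0, "y": 0, "z": 0.1083, "ax": 0, "ay": 0, "az": 0},
    {"x": 0, "y": 0, "z": 0.1667, "ax": 0, "ay": 0, "az": 0},
    {"x": 0, "y": 0, "z": 0.225, "ax": 0, "ay": 0, "az": 0},
    {"x": 0, "y": 0, "z": 0.275, "ax": 0, "ay": 0, "az": 0},
    {"x": 0, "y": 0, "z": 0.3083, "ax": 0, "ay": 0, "az": 0},
    {"x": 0, "y": 0, "z": 0.33, "ax": 0, "ay": 0, "az": 0},
    {"x": 0, "y": 0, "z": 0.3383, "ax": 0, "ay": 0, "az": 0},
    {"x": 0, "y": 0, "z": 0.345, "ax": 0, "ay": 0, "az": 0},
    {"x": 0, "y": 0, "z": 0.35, "ax": 0, "ay": 0, "az": 0},
    {"x": 0, "y": 0, "z": 0.355, "ax": 0, "ay": 0, "az": 0},
    {"x": 0, "y": 0, "z": 0.36, "ax": 0, "ay": 0, "az": 0},
    {"x": 0, "y": 0, "z": 0.3633, "ax": 0, "ay": 0, "az": 0},
    {"x": 0, "y": 0, "z": 0.3667, "ax": 0, "ay": 0, "az": 0},
    {"x": 0, "y": 0, "z": 0.3667, "ax": 0, "ay": 0, "az": 0}
  ]
}}

```text
clock: 2.95
eef_pos: [0.4966, -0.2166, 0.0127]
orientation: [2.111, 2.323, -0.0]
ft_force: [-2.9, -1.4, 6.4]
width: -0.005
grip_force: 3.3
```

Converted, 0.003 m / 0.6 = 0.005, 0.002 m / 0.6 = 0.0033.

Emit:
{"name": "step_arm", "arguments": {
  "series": [
    {"x": 0, "y": 0, "z": 0.0017, "ax": 0, "ay": 0, "az": 0},
    {"x": 0, "y": 0, "z": 0.0033, "ax": 0, "ay": 0, "az": 0},
    {"x": 0, "y": 0, "z": 0.005, "ax": 0, "ay": 0, "az": 0},
    {"x": 0, "y": 0, "z": 0.005, "ax": 0, "ay": 0, "az": 0}
  ]
}}

```text
clock: 3.28
eef_pos: [0.4966, -0.2166, 0.0101]
orientation: [2.111, 2.323, -0.0]
ft_force: [-3.5, -1.7, 7.2]
width: -0.004
grip_force: 3.8
```

Converted, 0.052 m / 0.6 = 0.0867, 0.008 m / 0.6 = 0.0133.

Emit:
{"name": "step_arm", "arguments": {
  "series": [
    {"x": 0, "y": 0, "z": 0.0025, "ax": 0, "ay": 0, "az": 0},
    {"x": 0.005, "y": 0, "z": 0.0025, "ax": 0, "ay": 0, "az": 0},
    {"x": 0.0133, "y": 0, "z": 0.0025, "ax": 0, "ay": 0, "az": 0},
    {"x": 0.0233, "y": 0, "z": 0.0025, "ax": 0, "ay": 0, "az": 0},
    {"x": 0.0333, "y": 0, "z": 0.0025, "ax": 0, "ay": 0, "az": 0},
    {"x": 0.0433, "y": 0, "z": 0.0025, "ax": 0, "ay": 0, "az": 0},
    {"x": 0.05, "y": 0, "z": 0.0025, "ax": 0, "ay": 0, "az": 0},
    {"x": 0.0533, "y": 0, "z": 0.0025, "ax": 0, "ay": 0, "az": 0},
    {"x": 0.0567, "y": 0, "z": 0.0025, "ax": 0, "ay": 0, "az": 0},
    {"x": 0.06, "y": 0, "z": 0.0025, "ax": 0, "ay": 0, "az": 0},
    {"x": 0.0633, "y": 0, "z": 0.0025, "ax": 0, "ay": 0, "az": 0},
    {"x": 0.0667, "y": 0, "z": 0.0025, "ax": 0, "ay": 0, "az": 0},
    {"x": 0.07, "y": 0, "z": 0.0025, "ax": 0, "ay": 0, "az": 0},
    {"x": 0.0733, "y": 0, "z": 0.0025, "ax": 0, "ay": 0, "az": 0},
    {"x": 0.0767, "y": 0, "z": 0.0025, "ax": 0, "ay": 0, "az": 0},
    {"x": 0.08, "y": 0, "z": 0.0025, "ax": 0, "ay": 0, "az": 0},
    {"x": 0.0833, "y": 0, "z": 0.0025, "ax": 0, "ay": 0, "az": 0},
    {"x": 0.0867, "y": 0, "z": 0.0025, "ax": 0, "ay": 0, "az": 0}
  ]
}}

```text
clock: 4.78
eef_pos: [0.4946, -0.1675, 0.0103]
orientation: [2.104, 2.317, 0.0]
ft_force: [1.9, -9.8, 5.8]
width: 0.0
grip_force: 3.7
```

Converted, 0.003 m / 0.6 = 0.005, 0.002 m / 0.6 = 0.0033.

Emit:
{"name": "step_arm", "arguments": {
  "series": [
    {"x": 0, "y": 0, "z": 0.0017, "ax": 0, "ay": 0, "az": 0},
    {"x": 0, "y": 0, "z": 0.0033, "ax": 0, "ay": 0, "az": 0},
    {"x": 0, "y": 0, "z": 0.005, "ax": 0, "ay": 0, "az": 0},
    {"x": 0, "y": 0, "z": 0.005, "ax": 0, "ay": 0, "az": 0}
  ]
}}

```text
clock: 5.12
eef_pos: [0.4948, -0.1672, 0.0098]
orientation: [2.105, 2.319, -0.0]
ft_force: [-7.4, -4.2, 25.1]
width: -0.001
grip_force: 12.2
```

Run:
```python
from station import manip, grab_frame
from h import *
o=manip.get_obs(); print(o['clock'],o['eef_pos'],o['ft_force'])
for n in("wrist","scene"):
    f=grab_frame(n);cv2.imwrite(f"pics/{n}2.png",f["color"][:,:,::-1] if n=="wrist" else cv2.resize(f["color"][170:270,210:350,::-1],None,fx=5,fy=5))
```

```text
5.1167 [ 0.49476612 -0.16721986  0.0097555 ] [-7.40225704 -4.15544575 25.05096384]
```

View pics/wrist2.png

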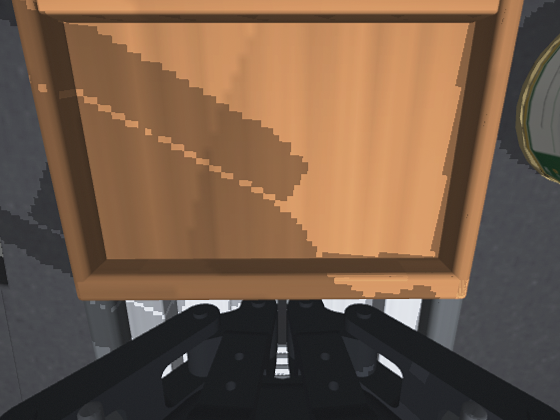

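The wrist view shows the fingers against the caddy's rear wall (row ~298) and centred between the rails. The force went up to 25 N at z≈9.8 mm, so the strip is fully down. I'll ease off 1 mm and push.

Converted, 0.028 m / 0.6 = 0.0467, 0.027 m / 0.6 = 0.045.

Emit:
{"name": "step_arm", "arguments": {
  "series": [
    {"x": 0.0017, "y": 0, "z": -0.0017, "ax": 0, "ay": 0, "az": 0},
    {"x": 0.005, "y": 0, "z": -0.0017, "ax": 0, "ay": 0, "az": 0},
    {"x": 0.0083, "y": 0, "z": -0.0017, "ax": 0, "ay": 0, "az": 0},
    {"x": 0.0117, "y": 0, "z": -0.0017, "ax": 0, "ay": 0, "az": 0},
    {"x": 0.0158, "y": 0, "z": -0.0017, "ax": 0, "ay": 0, "az": 0},
    {"x": 0.02, "y": 0, "z": -0.0017, "ax": 0, "ay": 0, "az": 0},
    {"x": 0.0242, "y": 0, "z": -0.0017, "ax": 0, "ay": 0, "az": 0},
    {"x": 0.0283, "y": 0, "z": -0.0017, "ax": 0, "ay": 0, "az": 0},
    {"x": 0.0325, "y": 0, "z": -0.0017, "ax": 0, "ay": 0, "az": 0},
    {"x": 0.0367, "y": 0, "z": -0.0017, "ax": 0, "ay": 0, "az": 0},
    {"x": 0.0408, "y": 0, "z": -0.0017, "ax": 0, "ay": 0, "az": 0},
    {"x": 0.045, "y": 0, "z": -0.0017, "ax": 0, "ay": 0, "az": 0},
    {"x": 0.0467, "y": 0, "z": -0.0017, "ax": 0, "ay": 0, "az": 0}
  ]
}}

```text
clock: 6.3
eef_pos: [0.4937, -0.1406, 0.01]
orientation: [2.101, 2.314, 0.002]
ft_force: [0.9, -13.1, 10.0]
width: -0.001
grip_force: 5.1
```

Converted, 0.03 m / 0.6 = 0.05, 0.01 m / 0.6 = 0.0167.

Emit:
{"name": "step_arm", "arguments": {
  "series": [
    {"x": 0.0017, "y": 0, "z": 0.0008, "ax": 0, "ay": 0, "az": 0},
    {"x": 0.005, "y": 0, "z": 0.0012, "ax": 0, "ay": 0, "az": 0},
    {"x": 0.0083, "y": 0, "z": 0.0012, "ax": 0, "ay": 0, "az": 0},
    {"x": 0.0125, "y": 0, "z": 0.0012, "ax": 0, "ay": 0, "az": 0},
    {"x": 0.0167, "y": 0, "z": 0.0012, "ax": 0, "ay": 0, "az": 0},
    {"x": 0.0208, "y": 0, "z": 0.0012, "ax": 0, "ay": 0, "az": 0},
    {"x": 0.025, "y": 0, "z": 0.0012, "ax": 0, "ay": 0, "az": 0},
    {"x": 0.0292, "y": 0, "z": 0.0012, "ax": 0, "ay": 0, "az": 0},
    {"x": 0.0333, "y": 0, "z": 0.0012, "ax": 0, "ay": 0, "az": 0},
    {"x": 0.0375, "y": 0, "z": 0.0012, "ax": 0, "ay": 0, "az": 0},
    {"x": 0.0417, "y": 0, "z": 0.0012, "ax": 0, "ay": 0, "az": 0},
    {"x": 0.045, "y": 0, "z": 0.0012, "ax": 0, "ay": 0, "az": 0},
    {"x": 0.0483, "y": 0, "z": 0.0012, "ax": 0, "ay": 0, "az": 0},
    {"x": 0.05, "y": 0, "z": 0.0012, "ax": 0, "ay": 0, "az": 0}
  ]
}}

```text
clock: 7.47
eef_pos: [0.4915, -0.1115, 0.01]
orientation: [2.099, 2.314, 0.001]
ft_force: [-0.7, -18.0, 13.2]
width: 0.004
grip_force: 6.8
```

Converted, 0.007 m / 0.6 = 0.0117, 0.004 m / 0.6 = 0.0067.

Emit:
{"name": "step_arm", "arguments": {
  "series": [
    {"x": 0.0017, "y": 0, "z": 0, "ax": 0, "ay": 0, "az": 0},
    {"x": 0.0033, "y": 0, "z": 0, "ax": 0, "ay": 0, "az": 0},
    {"x": 0.005, "y": 0, "z": 0, "ax": 0, "ay": 0, "az": 0},
    {"x": 0.0067, "y": 0, "z": 0, "ax": 0, "ay": 0, "az": 0},
    {"x": 0.0083, "y": 0, "z": 0, "ax": 0, "ay": 0, "az": 0},
    {"x": 0.01, "y": 0, "z": 0, "ax": 0, "ay": 0, "az": 0},
    {"x": 0.0117, "y": 0, "z": 0, "ax": 0, "ay": 0, "az": 0}
  ]
}}

```text
clock: 8.05
eef_pos: [0.4909, -0.1056, 0.01]
orientation: [2.097, 2.313, -0.002]
ft_force: [0.0, -26.1, 11.7]
width: -0.005
grip_force: 5.7
```

Emit:
{"name": "step_arm", "arguments": {
  "series": [
    {"x": 0.0017, "y": 0, "z": 0, "ax": 0, "ay": 0, "az": 0},
    {"x": 0.0033, "y": 0, "z": 0, "ax": 0, "ay": 0, "az": 0},
    {"x": 0.0033, "y": 0, "z": 0, "ax": 0, "ay": 0, "az": 0}
  ]
}}

```text
clock: 8.3
eef_pos: [0.4909, -0.1056, 0.01]
orientation: [2.095, 2.311, -0.005]
ft_force: [-0.1, -31.7, 9.5]
width: 0.002
grip_force: 4.5
```

Run:
```python
from station import grab_frame
from h import *
f=grab_frame("top");pickle.dump(f,open('t3.pkl','wb'));cv2.imwrite("pics/t3.png",cv2.resize(f["color"][195:280,205:365,::-1],None,fx=5,fy=5,interpolation=cv2.INTER_CUBIC))
```

```text
(no output)
```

View pics/t3.png

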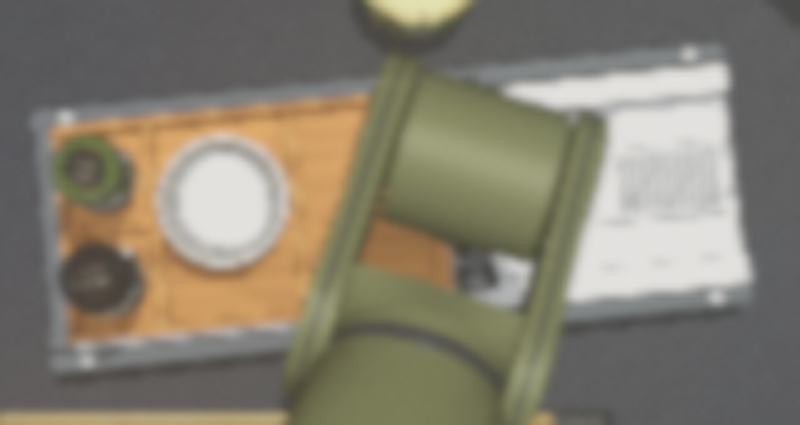

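The top view shows the caddy against the end stop at the left (crop ~(55,230)), with the bowl and both jars standing. The push force rose with no further motion, which confirms it. I'll back the fingers off the wall with the strip still held, then lift.

Emit:
{"name": "step_arm", "arguments": {
  "series": [
    {"x": -0.0033, "y": 0, "z": 0, "ax": 0, "ay": 0, "az": 0},
    {"x": -0.0067, "y": 0, "z": 0, "ax": 0, "ay": 0, "az": 0},
    {"x": -0.01, "y": 0, "z": 0, "ax": 0, "ay": 0, "az": 0},
    {"x": -0.0133, "y": 0, "z": 0, "ax": 0, "ay": 0, "az": 0},
    {"x": -0.0167, "y": 0, "z": 0, "ax": 0, "ay": 0, "az": 0},
    {"x": -0.02, "y": 0, "z": 0, "ax": 0, "ay": 0, "az": 0},
    {"x": -0.02, "y": 0, "z": -0.005, "ax": 0, "ay": 0, "az": 0},
    {"x": -0.02, "y": 0, "z": -0.01, "ax": 0, "ay": 0, "az": 0},
    {"x": -0.02, "y": 0, "z": -0.015, "ax": 0, "ay": 0, "az": 0},
    {"x": -0.02, "y": 0, "z": -0.02, "ax": 0, "ay": 0, "az": 0},
    {"x": -0.02, "y": 0, "z": -0.0267, "ax": 0, "ay": 0, "az": 0},
    {"x": -0.02, "y": 0, "z": -0.0367, "ax": 0, "ay": 0, "az": 0},
    {"x": -0.02, "y": 0, "z": -0.0583, "ax": 0, "ay": 0, "az": 0},
    {"x": -0.025, "y": 0, "z": -0.0917, "ax": 0, "ay": 0, "az": 0},
    {"x": -0.0417, "y": 0, "z": -0.1333, "ax": 0, "ay": 0, "az": 0},
    {"x": -0.0667, "y": 0, "z": -0.1833, "ax": 0, "ay": 0, "az": 0},
    {"x": -0.1, "y": 0, "z": -0.2333, "ax": 0, "ay": 0, "az": 0},
    {"x": -0.1333, "y": 0, "z": -0.2833, "ax": 0, "ay": 0, "az": 0},
    {"x": -0.1667, "y": 0, "z": -0.325, "ax": 0, "ay": 0, "az": 0},
    {"x": -0.1667, "y": 0, "z": -0.325, "ax": 0, "ay": 0, "az": 0}
  ]
}}

```text
clock: 10.02
eef_pos: [0.4961, -0.2006, 0.2054]
orientation: [2.11, 2.315, 0.002]
ft_force: [1.2, -0.1, 0.5]
width: -0.003
grip_force: 0.0
```

Run:
```python
from station import manip,grab_frame
from h import *
o=manip.get_obs(); print(o['clock'],o['eef_pos'],o['ft_force'])
f=grab_frame("wrist");a=f["color"][:,:,::-1][:300]
t=grab_frame("top")["color"][195:280,205:365,::-1]
t=cv2.resize(t,(560,298),interpolation=cv2.INTER_CUBIC)
cv2.imwrite("pics/e.png",np.vstack([a,t]))
```

```text
10.0167 [ 0.49608673 -0.20056868  0.20541804] [ 1.1541247  -0.14897751  0.45656996]
```

View pics/e.png

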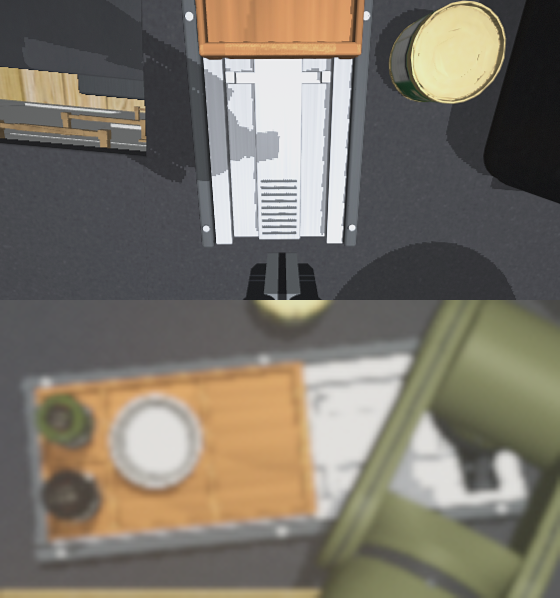

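The picture shows both teeth up behind the caddy's rear wall at (233,76) and (325,76). The caddy is at the end stop, the bowl and jars are standing, the tin is where it was, and the robot is clear.

```bash
python3 -c "
from station import manip
print(manip.finish_job())"
```

```text
the job is handed in; nothing more can be done
None
```

The caddy is at the end stop with both teeth up behind it, the bowl and jars are standing, the arm is clear, and the job was handed in at about 10 s of robot time (no verdict was returned).

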